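# Set the hanging board under the punch and clamp it

## Task

Get the hanging board ready for punching: pull the red clamp knob fully out, slide the carriage by its wooden post until the red spot on the board is centred straight under the brass point of the punch on the blue stand (not the green stamp), then push the red knob fully home so that the carriage is locked there. Do not drag the carriage while it is still clamped, and leave the jar and the tin that stand on the bed and the mug and the light-coloured bone on the table where they are.

Things in the scene. Friction and masses are not known exactly. Their poses are not given: they have to be found in the camera images.
- bed: Fixed wooden press bed, 245 (x) by 470 (y) by 20 mm, flat on the table. Origin on its underside, 25 mm to -y and 7.5 mm to +x of its middle; x points away from the robot, y along the carriage's slide. A yellow guard bar 12 mm thick (x -84, y -190 to +12, z 236 mm; post at y -190) leaves no room for an upright gripper at the clamp knob; from the knob's own leaning direction it is free.
- clamp (a joint): Slide of the red clamp knob along its leaning axis, m: 0 = fully home (its pin presses on the carriage and locks it), 0.030 = fully out (carriage free). A spring detent snaps it to either end past mid travel and holds it there; it takes about 10 N.
- knob_grip (a point): Grip point on the red round knob's axis, 21 mm below its top face. Knob 34 mm across for 14 mm either side of this point, tapering at both ends, 60 mm long in all; when home it meets a grey bracket 40 mm wide, 41 mm below this point. Site z = knob axis, pointing out, 30 degrees from vertical, leaning to the bed's -x (towards the robot); point y = bed y. Pull along +z.
- carriage (a joint): Slide of the aluminium carriage along the bed's y, m, from -0.075 to +0.075; free to slide with about 2 N when the clamp is out.
- spot (a point): Centre of the red spot (18 mm across, with a red line through it across the board) on top of the plywood hanging board that is strapped to the carriage; 49 mm above the table. It moves with the carriage, only along the bed's y.
- post_top (a point): Centre of the top of the dark wooden post by which the carriage is slid, 108 mm above the table. Round, 26 mm across from 20 to 50 mm below this point, 32 mm at 8 mm below; 70 mm tall, upright, fixed on the carriage 212 mm to the bed's +y and 20 mm to its -x of the red spot.
- punch_tip (a point): Point of the brass cone of the punch, the tool on the blue stand, fixed 60 mm above the table (11 mm over the board). Its arm, 22 mm wide, reaches over the carriage from the far side, top 162 mm above the table, its lever's black ball to 210 mm.
- stamp_foot (a point): Middle of the underside of the square black foot (28 mm) of the stamp, the other tool, on the green stand with a round wooden top; not to be used. It may stand on either side of the punch; the two are about 80 to 120 mm apart along the bed's y.
- spice_jar: Bystander: amber glass jar with a red cap, 48 mm across, 85 mm tall, on the bed's back left corner. Origin at the centre of its underside
- tin: Bystander: steel tin, 44 mm across, 45 mm tall, on the bed's front left corner. Origin at the centre of its underside
- mug: Bystander: blue mug, 80 mm across, 90 mm tall, on the table to the right. Origin at the centre of its underside
- bone_short: Bystander: light smoked bone, 140 mm long, lying on the table to the left. Origin at the centre of its underside

How it is judged:
By the outcome, as a careful person would: the job done as asked, in the order asked, and still so for the second after the job is handed in, with the robot touching nothing.
It also fails if it takes over 67 s, if anything falls off the work surface, if the arm or the gripper's body presses on something with over 40 N, if the wrist force passes 120 N, or if a joint passes its speed limit or range.

## Robot

A 7-joint arm with a two-finger parallel gripper is mounted at the origin on the work surface. World frame = base frame: x ahead of the robot, y to its left, z up, the work surface at z = 0. Lengths are in mm, angles in rad, forces in N, time in s.
With the tool pointing down it reaches from about 425 to 925 mm from the base axis. Payload 6.8 kg.
Tool frame: the origin (TCP) lies midway between the tips of the shut fingers; the grasp point (between the pads) lies env.grip_depth behind it (env.grip_depth is the distance from the TCP to the grasp point, in mm); z points along the fingers, y is the line along which they close (so a half turn about z gives the same grasp; the last joint's range is limited). The gripper opens to 88 mm and grips with 3 to 60 N. Pads are 20 mm wide; open, the fingers measure 115 mm over their backs; the gripper's body (75 mm by 178 mm) begins 61 mm behind the grasp point.
Start: joints at [-0.108, 0.477, 0.022, 1.555, -0.011, 1.109, -0.083], TCP at [675.017, 0.007, 222.664] pointing down, gripper open.
Joint ranges: [-2.96, 2.96], [-0.34, 2.1], [-1.41, 1.46], [0.24, 2.44], [-1.37, 4.51], [0.17, 1.92], [-2.96, 2.96]. Speed limits (rad/s): [2.39, 2.39, 3.14, 3.14, 3.14, 3.14, 3.14].

## Interface

Orientations are given as a unit quaternion [w, x, y, z].
In Python, from rig import env gives the robot as it stands. Calls block until the motion is done:
- env.movep(position, orientation): joint-space move of the TCP to a pose.
- env.servo_line(position, orientation=None, feed=150): straight line of the TCP; orientation=None keeps the orientation; feed is the mean speed in mm/s.
- env.move_joints(angles): joint-space move.
- env.grip(opening): finger opening in mm; the grip force is fixed at half the most; returns when the fingers have stopped.
- env.dwell(seconds).
- env.solve_ik(position, orientation): joint angles nearest the present ones, or None.
- env.sense(): the state.
- env.camera(name): name is "scene" or "side" or "wrist"; returns (picture, depth): 384x512x3 uint8, red, green, blue; 384x512 float32, mm along the optical axis (not along the pixel's ray), 0 where there is no reading.
- env.camera_model(name): a dict with "fovy" (degrees; the focal length in pixels is half the picture's height over the tangent of half this angle, whatever the lens; pixels are square), "cx", "cy" (the principal point, pixels), "camera_from_world" (4x4, takes a point from world to camera coordinates); the wrist camera has in their place "hand_eye" (4x4, takes a point from camera to tool coordinates, whose origin is the TCP and whose axes are the flange's). Camera axes: x right, y down, z forward; pixel columns grow to the right and rows downward; lengths in mm; the calibration is good to about 2 mm. The wrist camera is an equidistant fisheye: a pixel r from the principal point sees the ray r / f radians off the axis. A picture is of the moment at which its call begins: read the wrist's pose just before it. camera_model takes no time and is no camera call.
A pose or a line that the arm cannot do raises env.PlanningError and nothing moves.
- env.finish_job(): hands the job in; it is judged then, once.
The state is a dict: "t": time; "q": joint angles; "qvel": joint speeds; "tau": joint torques, N m; "eef_pos": TCP position; "ee_rot": TCP orientation; "contact_force": force on the tool from outside, world axes, zero at the start; "moment": the same for the moment, N m; "gripper_width": finger opening in mm; "grip_force": force on a finger pad.
Only numpy, scipy, OpenCV 4.12 (cv2) and the standard library are available. Lean on these libraries where they do the work, as an engineer would, in place of code of your own. Each camera call takes 0.05 s, during which the arm holds its last target. There are 200 camera calls.

## Working session

There is one attempt and no reset: what is moved stays moved. The work goes in short steps, each a Python script; the robot and the scene stay as the last script left them, time stands still between calls to the robot, and variables do not carry over. Pictures are saved under pics/ and viewed, at most 13 in all, crops included, and the job is handed in when it is done.

```bash
mkdir -p pics; cat > h.py <<'E'
import numpy as np, cv2
from rig import env
from scipy.spatial.transform import Rotation as R
def snap(n,f):
    p,d=env.camera(n); cv2.imwrite(f'pics/{f}.png',p[:,:,::-1]); np.save(f'pics/{f}.npy',d); return p,d
def model(n):
    m=env.camera_model(n); return m, 192/np.tan(np.radians(m['fovy'])/2), np.array(m['camera_from_world'])if 'camera_from_world' in m else None
def pts(n,uv,z=None,depth=None):
    """pixels -> world, on plane z or with depth"""
    m,f,T=model(n); W=np.linalg.inv(T); uv=np.atleast_2d(uv).astype(float)
    r=np.c_[(uv[:,0]-m['cx'])/f,(uv[:,1]-m['cy'])/f,np.ones(len(uv))]
    o=W[:3,3]; dr=r@W[:3,:3].T
    s=(z-o[2])/dr[:,2] if depth is None else np.asarray(depth)
    return o+dr*s[:,None]
E
python3 - <<'E'
from h import *
a,_=snap('scene','scene');b,_=snap('side','side')
for n in('scene','side','wrist'):
    m=env.camera_model(n);print(n,m['fovy'],m['cx'],m['cy'])
    if n!='wrist':print(np.linalg.inv(m['camera_from_world']).round(2))
    else:print(np.array(m['hand_eye']).round(3))
s=env.sense();print(s['t'],s['ee_rot'],env.grip_depth)
E
```

```text
scene 56.13076645738959 255.74910992475935 188.2582383834534
[[ 6.00000e-01  6.20000e-01 -5.00000e-01  1.14191e+03]
 [ 8.00000e-01 -4.70000e-01  3.70000e-01 -4.38840e+02]
 [-0.00000e+00 -6.20000e-01 -7.80000e-01  9.40000e+02]
 [ 0.00000e+00  0.00000e+00  0.00000e+00  1.00000e+00]]
side 49.14986524026244 255.35386320375864 187.0174575540603
[[-8.90000e-01 -3.40000e-01  3.10000e-01  2.10970e+02]
 [-4.60000e-01  6.80000e-01 -5.70000e-01  7.16230e+02]
 [-1.00000e-02 -6.50000e-01 -7.60000e-01  1.03987e+03]
 [ 0.00000e+00  0.00000e+00  0.00000e+00  1.00000e+00]]
wrist 65.70646984690485 252.36877620139447 195.1031233463503
[[-1.00000e-03 -9.68000e-01 -2.49000e-01  6.90270e+01]
 [ 1.00000e+00 -1.00000e-03  0.00000e+00 -5.28000e-01]
 [-0.00000e+00 -2.49000e-01  9.68000e-01 -1.61522e+02]
 [ 0.00000e+00  0.00000e+00  0.00000e+00  1.00000e+00]]
0.1 [-5.23180099e-04  7.07112815e-01  7.07100294e-01 -6.06449752e-04] 18.700000000000003
```

View pics/scene.png

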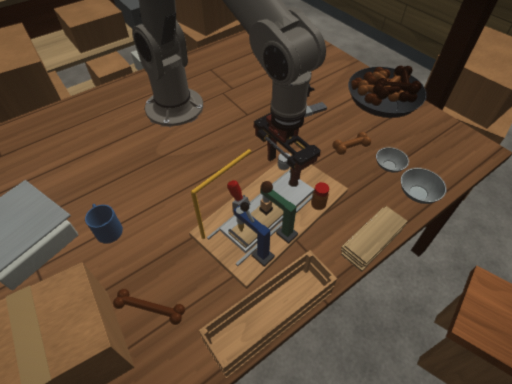

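View pics/side.png

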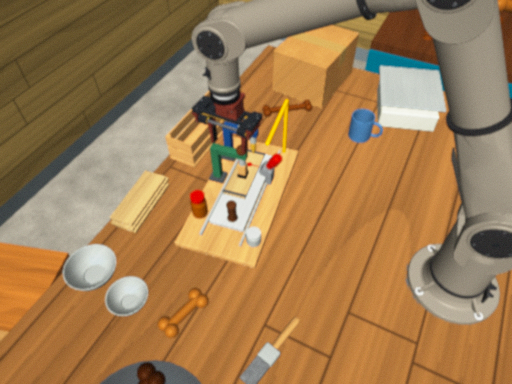

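```bash
python3 - <<'E'
from h import *
a=cv2.imread('pics/scene.png')[140:290,180:355];b=cv2.imread('pics/side.png')[90:270,165:305]
a=cv2.resize(a,None,fx=2.4,fy=4*0.6,interpolation=2);b=cv2.resize(b,None,fx=2.6,fy=2.6,interpolation=2)
H=max(a.shape[0],b.shape[0]);c=np.zeros((H,a.shape[1]+b.shape[1],3),np.uint8);c[:a.shape[0],:a.shape[1]]=a;c[:b.shape[0],a.shape[1]:]=b
cv2.imwrite('pics/crop.png',c);print(a.shape,b.shape)
print(pts('side',[[177,243],[255,265],[297,150]],20).round(0))
# knob & yellow bar
for n in('scene','side'):
    im=cv2.cvtColor(cv2.imread(f'pics/{n}.png'),cv2.COLOR_BGR2HSV);d=np.load(f'pics/{n}.npy')
    for nm,lo,hi in(('red',(0,190,90),(4,255,255)),('red2',(176,190,90),(180,255,255)),('yel',(22,200,120),(32,255,255)),('blue',(105,150,40),(125,255,255)),('green',(60,100,30),(90,255,255))):
        k=cv2.inRange(im,lo,hi);N,L,S,C=cv2.connectedComponentsWithStats(k)
        for i in range(1,N):
            if S[i,4]>12:
                v,u=np.nonzero(L==i);dd=d[v,u];P=pts(n,np.c_[u,v],depth=dd)
                print(n,nm,S[i],C[i].round(1),np.median(P,0).round(0),P.min(0).round(0),P.max(0).round(0))
E
```

```text
(360, 420, 3) (468, 364, 3)
[[ 725.  241.   20.]
 [ 492.  204.   20.]
 [ 568. -260.   20.]]
scene red [228 181  13  10  54] [233.8 184.2] [579. -97. 137.] [ 561. -113.  116.] [593. -87. 143.]
scene red [316 183  13  10 108] [321.7 187.7] [724. 114. 105.] [706.  96. 100.] [745. 135. 108.]
side red [267 154  14  14 117] [273.8 160.9] [574. -83. 130.] [ 211. -108.   94.] [ 599.  716. 1040.]
side red [190 190  14  14 140] [196.7 196.6] [721. 124. 104.] [211. 100.  91.] [ 742.  716. 1040.]
side yel [265  99  24  54 357] [279.9 124.8] [ 600. -221.  237.] [ 211. -526.   -6.] [ 731.  716. 1040.]
side blue [225 122  13   6  35] [231.5 124.4] [ 749. -135.  162.] [ 629. -305.   -3.] [838.  26. 337.]
side blue [350 126   4  10  15] [351.7 130.3] [ 428. -414.   42.] [ 422. -419.   18.] [ 433. -409.   62.]
side blue [223 128  10  18 119] [227.4 136.6] [ 755. -119.  123.] [ 211. -133.   83.] [ 770.  716. 1040.]
side blue [253 131   4   6  13] [254.9 133.8] [ 665. -136.  157.] [ 592. -144.  147.] [670.   0. 305.]
side green [211 144  35  34 442] [221.8 156.7] [733. -24. 149.] [ 211. -123.   37.] [ 762.  716. 1040.]
```

View pics/crop.png

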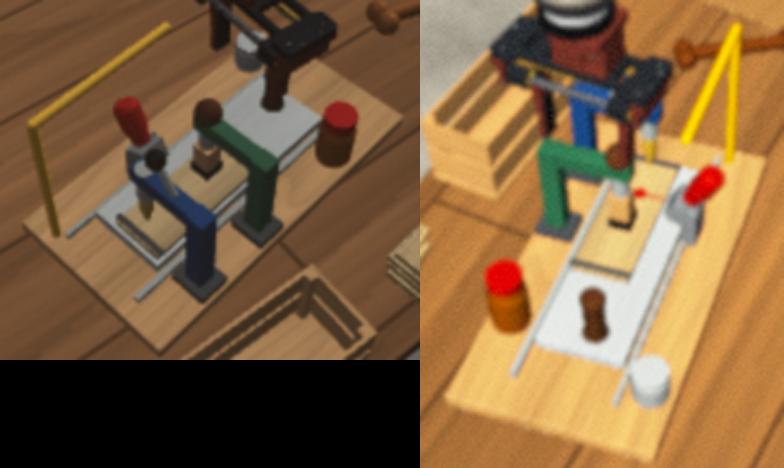

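```bash
cat >> h.py <<'E'
YAW=np.radians(9.2)
def bed(yaw=None):
    y=YAW if yaw is None else yaw
    return R.from_euler('z',y).as_matrix()
def lean(yaw=None,flip=False):
    B=bed(yaw); z=B@np.array([.5,0,-.75**.5]); y=B[:,1]*(-1 if flip else 1); return np.c_[np.cross(y,z),y,z]
def quat(M): return R.from_matrix(M).as_quat(scalar_first=True)
def wpix(P,pos,q):
    """world point -> wrist pixel"""
    m,f,_=model('wrist');H=np.array(m['hand_eye']);M=R.from_quat(q,scalar_first=True).as_matrix()
    c=H[:3,:3].T@(M.T@(np.asarray(P)-pos)-H[:3,3]);a=np.arctan2(np.hypot(c[0],c[1]),c[2]);s=f*a/np.hypot(c[0],c[1]);return np.array([m['cx']+c[0]*s,m['cy']+c[1]*s])
def wray(uv,pos,q):
    m,f,_=model('wrist');H=np.array(m['hand_eye']);M=R.from_quat(q,scalar_first=True).as_matrix()
    uv=np.atleast_2d(uv).astype(float);d=uv-[m['cx'],m['cy']];r=np.hypot(*d.T)+1e-9;a=r/f
    ray=np.c_[d/r[:,None]*np.tan(a)[:,None],np.ones(len(d))]
    return pos+M@H[:3,3], ray@(M@H[:3,:3]).T     # origin, ray with unit optical depth
E
python3 - <<'E'
from h import *
G=np.array([577,-91,118.]);
for fl in(0,1):
    M=lean(flip=fl)
    for d in(200,60,-18,30):
        p=G-M[:,2]*d; print(fl,d,p.round(),env.solve_ik(p,quat(M)) )
E
```

```text
0 200 [ 478. -107.  291.] [-0.0379973  -0.15598104  0.23185304  2.2537986  -0.26824842  0.56196333
  2.12422461]
0 60 [547. -96. 170.] [ 0.61779058  0.20500339 -0.50638323  2.24228335 -0.23857517  0.22371089
  2.09648308]
0 -18 [586. -90. 102.] [ 0.81439172  0.46948302 -0.81521923  2.20164788  1.14251261  0.20318007
  0.79010465]
0 30 [562. -93. 144.] [ 0.72978501  0.30359392 -0.66301479  2.22806211  0.22596058  0.16954551
  1.65554073]
1 200 [ 478. -107.  291.] [ 0.10718959 -0.14130537  0.10202144  2.2467168  -0.31838296  0.56572928
 -0.96955955]
1 60 [547. -96. 170.] [ 0.11832673  0.16709699  0.04037736  2.27246241 -0.69179024  0.25754629
 -0.62036199]
1 -18 [586. -90. 102.] [ 0.81439172  0.46948302 -0.81521923  2.20164788  1.14251261  0.20318007
 -2.351488  ]
1 30 [562. -93. 144.] [ 0.1986535   0.23915481 -0.0617147   2.26003939 -0.77352149  0.19406969
 -0.53852956]
```

```bash
python3 - <<'E'
from h import *
G=np.array([577,-91,118.]);M=lean()
snap('wrist','w0'); s=env.sense();print(s['eef_pos'],s['ee_rot'])
env.movep([600,-40,350],quat(M@R.from_euler('y',-25,degrees=True).as_matrix())) if 0 else env.servo_line([675,0,330],feed=250)
env.movep(G-M[:,2]*200,quat(M))
s=env.sense();print(s['t'],s['q'],s['eef_pos'],s['ee_rot'])
p,d=snap('wrist','w1')
a=np.r_[s['eef_pos'],s['ee_rot']];np.save('pics/w1pose.npy',a)
w0=cv2.imread('pics/w0.png');w1=cv2.imread('pics/w1.png')
cv2.imwrite('pics/ww.png',np.hstack([cv2.resize(w0,(290,218)),w1]))
E
```

```text
[ 6.74543691e+02 -1.27737648e-02  2.21933876e+02] [-4.46417970e-04  7.07103539e-01  7.07109694e-01 -5.17362416e-04]
2.6167 [-0.1013058  -0.16290459  0.28745335  2.25605902 -0.24347134  0.56065205
  2.10025283] [ 478.67691007 -106.84543561  291.26883234] [ 0.25793406 -0.07742258  0.96283144  0.02076959]Traceback (most recent call last):
  File "<stdin>", line 10, in <module>
    return _nx.concatenate(arrs, 1, dtype=dtype, casting=casting)
           ~~~~~~~~~~~~~~~^^^^^^^^^^^^^^^^^^^^^^^^^^^^^^^^^^^^^^^
ValueError: all the input array dimensions except for the concatenation axis must match exactly, but along dimension 0, the array at index 0 has size 218 and the array at index 1 has size 384
```

View pics/w1.png

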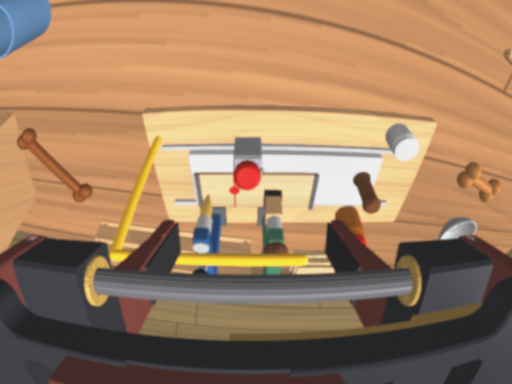

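```bash
python3 - <<'E'
from h import *
a=np.load('pics/w1pose.npy');pos,q=a[:3],a[3:]
im=cv2.imread('pics/w1.png');d=np.load('pics/w1.npy');hsv=cv2.cvtColor(im,cv2.COLOR_BGR2HSV)
cv2.imwrite('pics/w1c.png',cv2.resize(im[135:265,170:300],None,fx=4.6,fy=4.6,interpolation=2))
def onz(uv,z):
    o,r=wray(uv,pos,q);return o+r*((z-o[2])/r[:,2])[:,None]
red=cv2.inRange(hsv,(0,180,70),(6,255,255))|cv2.inRange(hsv,(174,180,70),(180,255,255))
N,L,S,C=cv2.connectedComponentsWithStats(red)
for i in range(1,N):
    if S[i,4]>5:
        v,u=np.nonzero(L==i);o,r=wray(np.c_[u,v],pos,q);P=o+r*d[v,u][:,None]
        print('red',S[i],C[i].round(1),np.median(P,0).round(1),P.min(0).round(),P.max(0).round(),onz(C[i],49).round(1))
c=[[143,110],[436,121],[395,222]]
print('bedcorners',onz(c,20).round(0))
# line fit on front edge of bed: find wood table/bed boundary per column via brightness gradient
g=cv2.GaussianBlur(im,(3,3),0).astype(float).sum(2)
e=[(u,95+np.argmax(np.diff(g[95:135,u]))+.5) for u in range(160,425,4)]
P=onz(e,20)[:,:2]
f=cv2.fitLine(P.astype(np.float32),cv2.DIST_HUBER,0,.01,.01).ravel();print('edge',f,np.degrees(np.arctan2(-f[0],f[1])))
br=hsv[195:250,195:225];print('depth tip nbhd');
for v in range(190,204):print(v,[tuple(hsv[v,u]) for u in ()],d[v,200:216].round(0).astype(int))
print('post top',onz([371,206],108))
E
```

```text
red [235 162  25  27 520] [246.7 175.5] [564.5 -98.4 134.2] [ 340. -128.  116.] [578. -84. 397.] [[636.8 -89.   49. ]]
red [230 187   8   7  38] [234.  189.9] [ 670.8 -104.6   48.6] [ 664. -111.   47.] [ 679. -100.   50.] [[ 670.3 -104.8   49. ]]
red [356 234  10  11  52] [360.7 238.7] [702.7 121.3  99.4] [442. -58.  89.] [711. 133. 317.] [[764.7 164.2  49. ]]
bedcorners [[ 558. -256.   20.]
 [ 491.  199.   20.]
 [ 736.  245.   20.]]
edge [ 1.5037341e-01 -9.8862928e-01  5.2343402e+02 -2.0320780e+00] -171.35143
depth tip nbhd
190 [] [478 479 480 480 481 481 482 481 481 481 479 481 481 481 480 481]
191 [] [478 482 483 483 482 484 483 484 482 484 483 484 483 484 483 481]
192 [] [481 483 484 485 483 484 483 486 485 484 486 483 485 484 484 484]
193 [] [482 484 487 485 486 488 487 486 485 486 485 485 485 483 486 485]
194 [] [483 484 488 488 488 487 488 487 487 488 487 486 487 486 487 489]
195 [] [485 484 490 489 489 489 487 470 469 471 487 489 490 489 488 488]
196 [] [487 486 492 491 491 490 469 467 467 470 491 489 489 489 491 490]
197 [] [489 488 493 491 494 493 466 463 464 465 493 494 491 490 493 491]
198 [] [491 489 495 494 492 462 460 463 463 464   0 494 492 494 494 494]
199 [] [492 491 493 497 462 458 459 458 459 462 467 496 494 495 495 496]
200 [] [494 493 497 498 456 456 456 457 457 460 463 499 499 496 498 498]
201 [] [494 496 496 457 455 453 454 456 454 457 458 499 501 498 501 499]
202 [] [496 497 497 454 452 452 450 452 453 454 457 500 502 501 500 502]
203 [] [498 498 454 450 450 449 448 450 451 452 454 503 502 501 503 502]
post top [[614.34373605  96.05703954 108.        ]]
```

View pics/w1c.png

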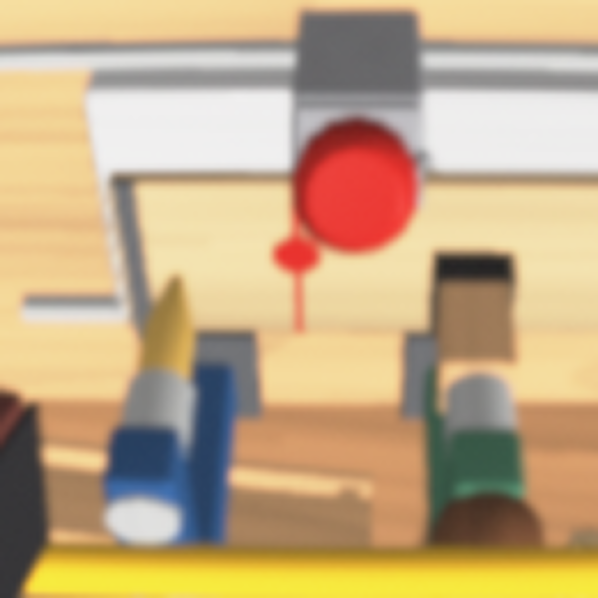

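```bash
sed -i 's/radians(9.2)/radians(8.8)/' h.py; python3 - <<'E'
from h import *
a=np.load('pics/w1pose.npy');pos,q=a[:3],a[3:]
d=np.load('pics/w1.npy')
def onz(uv,z):
    o,r=wray(uv,pos,q);return (o+r*((z-o[2])/r[:,2])[:,None])[0]
tip=onz([208.5,195],60);sp=onz([234.1,190],49);o,r=wray([[208,196]],pos,q);print('tip',tip,(o+r*468)[0],'spot',sp)
B=bed();print('delta local',B.T@(tip-sp))
M=lean();K=np.array([575.4,-96.8,116.8]);gd=env.grip_depth
print('knob local rel spot',B.T@(K-sp))
tgt=lambda back:K-M[:,2]*(back-gd)
try:
    env.servo_line(tgt(90),quat(M),feed=150)
    env.servo_line(tgt(0),feed=90)
except env.PlanningError as e: print('ERR',e)
s=env.sense();print(s['t'],s['q'].round(3) if hasattr(s['q'],'round') else s['q'],s['eef_pos'],tgt(0),s['contact_force'])
snap('scene','s2');snap('side','d2')
c=cv2.imread('pics/s2.png')[120:270,180:340];e=cv2.imread('pics/d2.png')[80:230,200:330]
cv2.imwrite('pics/c2.png',np.hstack([cv2.resize(c,(400,375)),cv2.resize(e,(325,375))]))
E
```

```text
tip [ 677.5556669  -144.66005273   60.        ] [ 675.9003007  -145.12950025   64.01142787] spot [ 670.54546626 -104.61235583   49.        ]
delta local [  0.80094883 -40.6487321   11.        ]
knob local rel spot [-92.83027034  22.27630048  67.8       ]
ERR the arm cannot follow that straight line within its joint ranges
3.675 [-0.107  0.14   0.304  2.29  -0.774  0.299  2.606] [ 540.21387207 -102.47994121  178.5861919 ] [584.63993537 -95.36958243 100.60532495] [-0.66612126  0.06258086 -0.18270312]
```

View pics/c2.png

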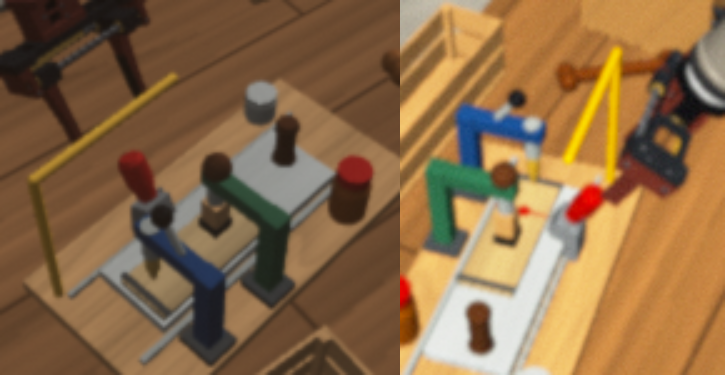

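```bash
python3 - <<'E'
from h import *
K=np.array([575.4,-96.8,116.8]);gd=env.grip_depth;np.set_printoptions(precision=2,suppress=True)
print('now',np.array(env.sense()['q']))
for t in(30,27,24):
  for roll in(0,-12,12):
    M=R.from_euler('z',YAW).as_matrix()@R.from_euler('y',-(t-30),degrees=True).as_matrix()@bed().T@lean()@R.from_euler('z',roll,degrees=True).as_matrix()
    tiltchk=np.degrees(np.arccos(-M[2,2]))
    print(t,roll,round(tiltchk),[ (lambda x:None if x is None else np.array(x))(env.solve_ik(K-M[:,2]*(b-gd),quat(M))) for b in(90,40,0)])
E
```

```text
now [-0.11  0.14  0.3   2.29 -0.77  0.3   2.61]
30 0 30 [array([-0.11,  0.14,  0.3 ,  2.29, -0.78,  0.3 ,  2.61]), array([ 0.02,  0.26,  0.16,  2.27, -1.06,  0.22,  2.88]), array([ 0.83,  0.47, -0.82,  2.2 ,  1.16,  0.2 ,  0.78])]
30 -12 30 [array([-0.07,  0.14,  0.26,  2.29, -0.76,  0.3 ,  2.8 ]), array([ 1.  ,  0.43, -0.99,  2.21,  0.91,  0.26,  1.24]), array([ 0.83,  0.47, -0.82,  2.2 ,  1.16,  0.2 ,  0.99])]
30 12 30 [array([-0.14,  0.14,  0.34,  2.29, -0.79,  0.3 ,  2.42]), array([-0.02,  0.26,  0.2 ,  2.27, -1.09,  0.23,  2.7 ]), array([ 0.83,  0.47, -0.82,  2.2 ,  1.16,  0.2 ,  0.57])]
27 0 27 [array([-0.19,  0.15,  0.38,  2.25, -0.61,  0.36,  2.43]), array([-0.1 ,  0.27,  0.28,  2.24, -0.85,  0.28,  2.65]), array([-0.03,  0.36,  0.19,  2.22, -1.06,  0.22,  2.86])]
27 -12 27 [array([-0.15,  0.15,  0.34,  2.25, -0.59,  0.36,  2.62]), array([-0.07,  0.27,  0.25,  2.24, -0.82,  0.27,  2.84]), array([ 0.11,  0.35,  0.02,  2.21, -0.84,  0.18,  2.86])]
27 12 27 [array([-0.22,  0.15,  0.42,  2.25, -0.63,  0.36,  2.24]), array([-0.12,  0.27,  0.31,  2.24, -0.87,  0.29,  2.47]), array([-0.05,  0.36,  0.22,  2.22, -1.09,  0.23,  2.67])]
24 0 24 [array([-0.24,  0.17,  0.42,  2.21, -0.49,  0.42,  2.31]), array([-0.16,  0.28,  0.34,  2.2 , -0.68,  0.34,  2.48]), array([-0.12,  0.37,  0.29,  2.19, -0.87,  0.28,  2.66])]
24 -12 24 [array([-0.2 ,  0.17,  0.38,  2.21, -0.48,  0.42,  2.5 ]), array([-0.14,  0.28,  0.31,  2.2 , -0.66,  0.34,  2.67]), array([-0.1 ,  0.37,  0.27,  2.19, -0.85,  0.28,  2.85])]
24 12 24 [array([-0.27,  0.17,  0.46,  2.21, -0.51,  0.43,  2.12]), array([-0.18,  0.28,  0.37,  2.21, -0.71,  0.34,  2.29]), array([-0.14,  0.37,  0.31,  2.19, -0.89,  0.29,  2.47])]
```

```bash
cat >> h.py <<'E'
K=np.array([575.4,-96.8,116.8]); gd=env.grip_depth
AX=-lean()[:,2]                      # knob axis, outward
def tilt(t=27,roll=3):
    return bed()@R.from_euler('y',30-t,degrees=True).as_matrix()@bed().T@lean()@R.from_euler('z',roll,degrees=True).as_matrix()
def st(tag=''):
    s=env.sense();print(tag,round(s['t'],2),'pos',np.round(s['eef_pos'],1),'F',np.round(s['contact_force'],1),'w',round(s['gripper_width'],1),'gf',round(s['grip_force'],1),'q',np.round(s['q'],2));return s
E
python3 - <<'E'
from h import *
M=tilt();q=quat(M);T=K+M[:,2]*gd
env.servo_line(T+AX*80,q,feed=120)
env.servo_line(T,q,feed=100); st('at')
env.grip(20); s=st('gripped')
p0=np.array(s['eef_pos'])
for k in (10,20,30):
    env.servo_line(T+AX*k,q,feed=60); st(k)
E
```

```text
at 5.02 pos [583.6 -95.9 100.6] F [-0.7 -0.1  0.7] w 88.3 gf 0.0 q [ 0.02  0.35  0.13  2.22 -0.99  0.21  2.74]
gripped 5.91 pos [583.9 -96.8 100.2] F [ 0.9 -4.  -1.6] w 33.1 gf 30.0 q [ 0.02  0.35  0.13  2.22 -0.99  0.2   2.74]
10 6.22 pos [578.9 -97.5 108.9] F [ 3.  -4.5 -4.1] w 33.4 gf 30.0 q [-0.01  0.33  0.17  2.23 -0.96  0.22  2.71]
20 6.54 pos [573.8 -98.3 117.8] F [-2.1 -4.6  2.1] w 33.4 gf 30.0 q [-0.04  0.31  0.2   2.23 -0.93  0.24  2.68]
30 6.86 pos [568.9 -99.  126.5] F [-4.8 -5.8  4.9] w 33.1 gf 30.0 q [-0.07  0.29  0.24  2.24 -0.89  0.26  2.65]
```

```bash
python3 - <<'E'
from h import *
M=tilt();q=quat(M);T=K+M[:,2]*gd
for k in (32,34):
    env.servo_line(T+AX*k,q,feed=40); s=st(k); f=np.dot(s['contact_force'],AX);print(f)
    if f<-5:break
env.grip(80); st('open')
env.servo_line(T+AX*125,q,feed=150);s=st()
snap('wrist','w3');np.save('pics/w3pose.npy',np.r_[s['eef_pos'],s['ee_rot']])
E
```

```text
32 7.11 pos [568.3 -99.1 127.2] F [ 6.7 -6.2 -9.4] w 33.2 gf 30.0 q [-0.07  0.29  0.24  2.24 -0.89  0.26  2.64]
-10.994289695299042
open 7.97 pos [568.  -98.  127.9] F [0.8 0.1 0.4] w 79.9 gf 0.0 q [-0.07  0.28  0.24  2.24 -0.88  0.26  2.64]
 8.74 pos [ 522.  -104.7  208.2] F [-0.4  1.  -0.9] w 80.0 gf 0.0 q [-0.29  0.06  0.49  2.27 -0.47  0.41  2.26]
```

View pics/w3.png

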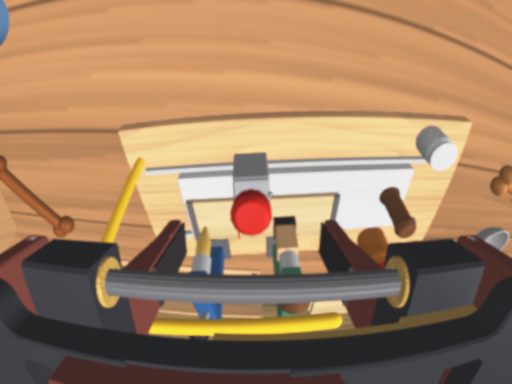

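```bash
cat >> h.py <<'E'
B0=bed(); SP=np.array([670.5,-104.6,49.]); POST=SP+B0@np.array([-20,212,59.])
DOWN=quat(np.c_[B0[:,1],B0[:,0],[0,0,-1]])
E
python3 - <<'E'
from h import *
s=env.sense();p=np.array(s['eef_pos'])
env.servo_line(p+AX*95,feed=250)
print(POST)
env.movep([POST[0],POST[1],230],DOWN);st('above')
env.servo_line([POST[0],POST[1],150],DOWN,feed=200)
s=st();snap('wrist','w4');np.save('pics/w4pose.npy',np.r_[s['eef_pos'],s['ee_rot']])
im=cv2.imread('pics/w4.png');u=wpix(POST,s['eef_pos'],s['ee_rot']);print(u)
cv2.drawMarker(im,tuple(int(x) for x in u),(255,0,255),0,12);cv2.imwrite('pics/w4m.png',im)
E
```

```text
[618.30243508 101.84470014 108.        ]
above 11.11 pos [618.2 101.4 229.5] F [ 0.4 -0.2  0.3] w 80.1 gf 0.0 q [-0.25  0.39 -0.02  1.67  0.01  1.08 -0.12]
 11.66 pos [618.7 101.7 150.8] F [ 0.2 -0.   0. ] w 79.7 gf 0.0 q [-0.24  0.47 -0.02  1.74  0.01  0.93 -0.12]
[252.2316737  216.78625323]
```

View pics/w4m.png

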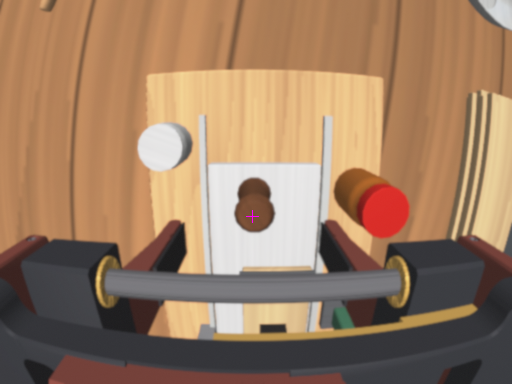

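```bash
python3 - <<'E'
from h import *
P=POST+[2,0,0];P[2]=73-gd
env.servo_line(P,DOWN,feed=90);s=st('down')
env.grip(15);s=st('grip')
p=np.array(s['eef_pos'])
env.servo_line(P+B0[:,1]*-20,DOWN,feed=50);st()
env.servo_line(P+B0[:,1]*-40.6,DOWN,feed=50);env.dwell(.2);s=st();print(B0.T@(np.array(s['eef_pos'])-p))
env.grip(80)
Q=P+B0[:,1]*-40.6
env.servo_line([Q[0],Q[1],200],DOWN,feed=200);st()
snap('scene','s5');snap('side','d5')
# back to the knob-side look pose
M=tilt();env.servo_line([Q[0],Q[1],320],DOWN,feed=250)
env.movep(K+M[:,2]*gd+AX*220,quat(M));env.dwell(.2);s=st('look')
snap('wrist','w5');np.save('pics/w5pose.npy',np.r_[s['eef_pos'],s['ee_rot']])
im=cv2.imread('pics/w5.png')
c=cv2.imread('pics/s5.png')[160:260,190:310]
cv2.imwrite('pics/w5c.png',np.hstack([cv2.resize(im[140:240,150:280],(520,400),interpolation=2),cv2.resize(c,(280,400))]))
E
```

```text
down 12.93 pos [620.9 102.   55. ] F [ 0.2 -0.4  0.5] w 79.7 gf 0.0 q [-0.24  0.59 -0.03  1.8   0.02  0.75 -0.13]
grip 13.78 pos [620.2 101.9  54.3] F [-0.8  1.   1.4] w 29.2 gf 30.0 q [-0.24  0.59 -0.03  1.8   0.02  0.75 -0.13]
 14.32 pos [623.5  80.4  54.2] F [-0.6 -1.9  0.3] w 28.9 gf 30.0 q [-0.21  0.6  -0.02  1.8   0.02  0.75 -0.09]
 15.08 pos [626.4  61.5  54.2] F [-1.4 -1.6  0.6] w 28.9 gf 30.0 q [-0.18  0.6  -0.02  1.79  0.02  0.75 -0.06]
[ -0.07895933 -40.8698207   -0.06842646]
 16.88 pos [625.7  61.6 198.8] F [-0.3 -0.7 -0.1] w 79.5 gf 0.0 q [-0.18  0.42 -0.02  1.69  0.01  1.03 -0.05]
look 19.6 pos [ 475.4 -112.1  290.6] F [ 0.9 -0.1 -0.4] w 79.9 gf 0.0 q [-0.05 -0.14  0.24  2.22 -0.21  0.62  2.02]
```

View pics/w5c.png

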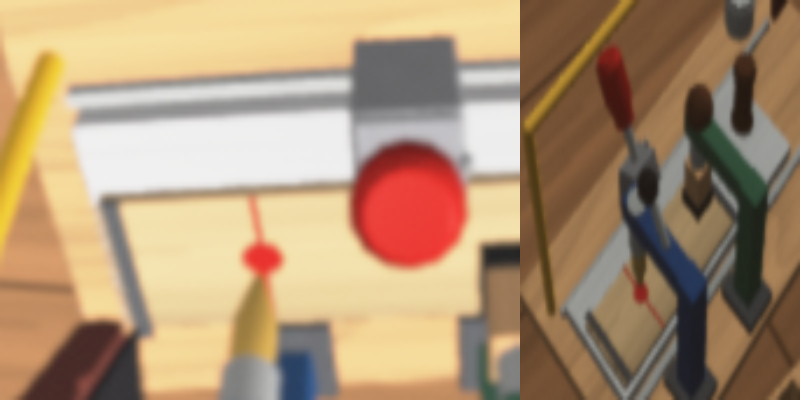

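```bash
python3 - <<'E'
from h import *
def ana(f,pos=None,q=None,cam='wrist',box=None):
    im=cv2.imread(f'pics/{f}.png');h=cv2.cvtColor(im,cv2.COLOR_BGR2HSV);u0,v0,u1,v1=box
    def onz(uv,z):
        if cam!='wrist':return pts(cam,uv,z)[0]
        o,r=wray(uv,pos,q);return (o+r*((z-o[2])/r[:,2])[:,None])[0]
    hh=h[v0:v1,u0:u1];big=cv2.resize(im[v0:v1,u0:u1],None,fx=8,fy=8,interpolation=2);hb=cv2.cvtColor(big,cv2.COLOR_BGR2HSV)
    red=cv2.inRange(hb,(0,140,70),(8,255,255))|cv2.inRange(hb,(172,140,70),(180,255,255))
    red=cv2.morphologyEx(red,cv2.MORPH_OPEN,np.ones((25,25),np.uint8))
    cv2.imwrite(f'pics/{f}_big.png',big)
    N,L,S,C=cv2.connectedComponentsWithStats(red)
    for i in range(1,N):
        c=(C[i]+.5)/8-.5+[u0,v0];print(f,'red',S[i],c.round(2),onz(c,49).round(1))
    return onz
a=np.load('pics/w5pose.npy');on=ana('w5',a[:3],a[3:],box=(195,190,240,235))
h=np.load('pics/w5.npy')
for v in range(202,222):print(v,h[v,206:226].round(0).astype(int))
t=on([215.6,208.5],60);print(t)
on2=ana('s5',cam='scene',box=(215,215,245,245));ana('d5',cam='side',box=(205,120,275,175))
h=np.load('pics/s5.npy')
b=[cv2.resize(cv2.imread(f'pics/{f}_big.png'),(395,395)) for f in('w5','s5')];cv2.imwrite('pics/v6.png',np.hstack(b))
E
```

```text
w5 red [342   0  18  52 852] [238.47 192.59] [ 648.8 -108.8   49. ]
w5 red [ 131   88   69   61 3508] [215.2  204.23] [ 677.2 -144.9   49. ]
202 [482 483 482 481 483 480 481 481 482 483 481 483 482 482 483 482 483 483
 483 484]
203 [484 484 483 485 483 482 483 483 484 483 483 483 483 483 483 484 485 483
 485 484]
204 [485 486 485 487 485 485 485 485 485 482 485 483 484 486 483 486 486 485
 486 486]
205 [486 487 486 486 486 485 486 485 485 486 487 488 486 486 488 487 487 486
 486 487]
206 [486 487 489 487 486 487 488 486 487 486 489 489 487 489 490 488 488 489
 489 490]
207 [490 487 491 490 489 488 489 488 489 489 489 489 488 490 490 489 490 489
 490 488]
208 [492 493 492 490 491 491 490 492 491 490 490 491 490 492 490 490 492 490
 493 492]
209 [494 494 493 494 492 492 493 474 473 476 493 494 493 494 493 494 495 494
 493 494]
210 [496 495 497 495 496 495 469 472 471 472 496 494 494 494 494 495 495 496
 494 495]
211 [497 495 496 498 496 496 467 465 466 470 472 495 495 495 495 496 496 497
 497 496]
212 [499 498 499 499 499 468 464 462 463 463 466 498 496 498 497 497 498 496
 498 498]
21
[... 551 characters left out ...]
8 448 448 448 449 452 455 508 510 511 512 510
 510 512]
220 [512 512 451 446 448 445 446 445 446 448 448 450 452 542 541 541 540 542
 541 541]
221 [553 555 448 447 447 445 443 444 444 446 448 450 453 539 539 538 540 539
 541 540]
[ 676.21125953 -143.52633002   60.        ]
s5 red [ 191  131   49   34 1579] [241.46 232.99] [ 679.5 -147.5   49. ]
d5 red [327   0  31  33 967] [247.29 121.49] [ 774.2 -285.6   49. ]
d5 red [  136    81   186   133 17444] [234.23 138.51] [ 773.  -187.6   49. ]
d5 red [ 75 270  25  29 725] [215.44 155.06] [790.1 -90.   49. ]
d5 red [ 539  298   21   53 1011] [273.28 160.14] [ 608.3 -154.3   49. ]
d5 red [ 341  349   30   75 2196] [248.98 167.75] [663.7 -88.8  49. ]
```

View pics/v6.png

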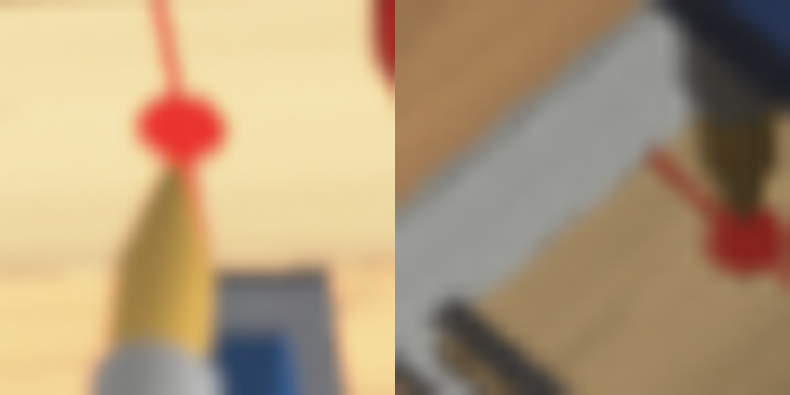

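```bash
python3 - <<'E'
from h import *
a=np.load('pics/w5pose.npy');o,r=wray([[214.95,208.3],[214.6,208.6],[215.2,204.23]],a[:3],a[3:])
z=np.array([60,60,49.]);P=o+r*((z-o[2])/r[:,2])[:,None];print(P.round(1));print('wrist dy',((P[:2]-P[2])@B0).round(2))
im=cv2.imread('pics/s5.png')[210:255,220:265];big=cv2.resize(im,None,fx=12,fy=12,interpolation=2);hb=cv2.cvtColor(big,cv2.COLOR_BGR2HSV)
red=cv2.inRange(hb,(0,140,60),(8,255,255))|cv2.inRange(hb,(172,140,60),(180,255,255))
red=cv2.morphologyEx(red,cv2.MORPH_OPEN,np.ones((37,37),np.uint8))
c=max(cv2.findContours(red,0,1)[0],key=cv2.contourArea);print(cv2.boundingRect(c));h=cv2.convexHull(c);e=cv2.fitEllipse(h);print(e)
sp=(np.array(e[0])+.5)/12-.5+[220,210];lo=c[:,0];print(sp)
S=pts('scene',sp,49)[0]
for t in([240.9,231.2],[240.9,232.2]):
    T=pts('scene',t,60)[0];print(S.round(1),T.round(1),'scene local',(B0.T@(T-S)).round(1))
cv2.ellipse(big,e,(0,255,0),1);cv2.imwrite('pics/v7.png',big)
E
```

```text
[[ 675.9 -144.6   60. ]
 [ 676.6 -145.1   60. ]
 [ 677.2 -144.9   49. ]]
wrist dy [[-1.3   0.53 11.  ]
 [-0.67 -0.13 11.  ]]
(226, 256, 71, 52)
((261.7286071777344, 279.4726257324219), (64.91979217529297, 87.65509796142578), 116.16938018798828)
[241.35238393 232.83105214]
[ 678.9 -147.4   49. ] [ 679.4 -148.9   60. ] scene local [ 0.3 -1.5 11. ]
[ 678.9 -147.4   49. ] [ 682.1 -150.8   60. ] scene local [ 2.7 -3.9 11. ]
```

View pics/v7.png

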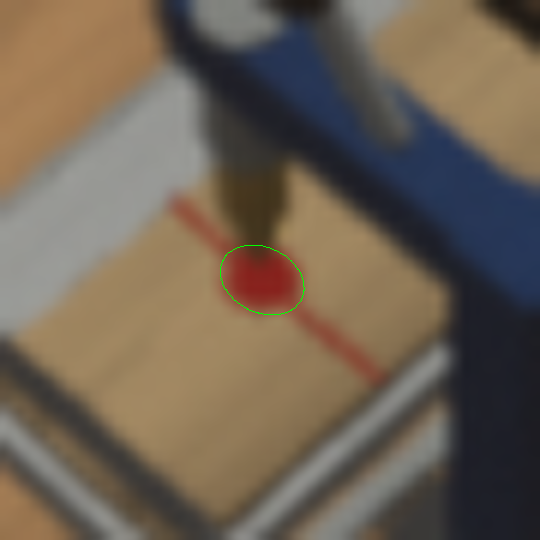

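```bash
python3 - <<'E'
from h import *
M=tilt();q=quat(M)
env.servo_line(K+M[:,2]*gd+AX*165-B0[:,1]*62,q,feed=150);env.dwell(.2);s=st('look2')
acc=0
for i in range(4): acc=acc+env.camera('wrist')[0].astype(float)
im=np.uint8(acc/4)[:,:,::-1].copy();cv2.imwrite('pics/w8.png',im);np.save('pics/w8pose.npy',np.r_[s['eef_pos'],s['ee_rot']])
u=wpix([677,-145,49],s['eef_pos'],s['ee_rot']);x,y=(u-22).astype(int);print(x,y)
cv2.imwrite('pics/v8.png',cv2.resize(im[y:y+45,x:x+45],None,fx=12,fy=12,interpolation=2))
E
```

```text
look2 20.55 pos [ 511.8 -168.9  243.7] F [ 0.3 -0.  -0.2] w 80.0 gf 0.0 q [-0.03  0.04  0.38  2.19 -0.46  0.55  2.37]
230 188
```

View pics/v8.png

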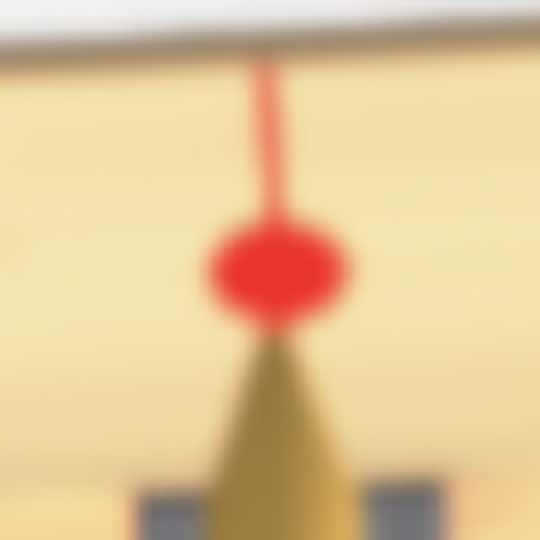

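```bash
python3 - <<'E'
from h import *
a=np.load('pics/w8pose.npy')
uv=(np.array([[279,326],[279,332],[280,271],[264.5,70],[278,215]])+.5)/12-.5+[230,188]
o,r=wray(uv,a[:3],a[3:]);z=np.array([60,60,49,49,49.]);P=o+r*((z-o[2])/r[:,2])[:,None];print(P.round(1))
print(((P-P[2])@B0).round(2))
E
```

```text
[[ 675.1 -145.2   60. ]
 [ 676.1 -145.    60. ]
 [ 676.7 -144.6   49. ]
 [ 644.9 -149.8   49. ]
 [ 667.5 -145.8   49. ]]
[[ -1.69  -0.31  11.  ]
 [ -0.68  -0.36  11.  ]
 [  0.     0.     0.  ]
 [-32.27  -0.32   0.  ]
 [ -9.32   0.18   0.  ]]
```

```bash
python3 - <<'E'
from h import *
M=tilt();q=quat(M);T=K+M[:,2]*gd-B0[:,1]*.8
env.servo_line(T+AX*125,q,feed=120)
env.servo_line(T+AX*31,q,feed=90);st('at')
env.grip(20);st('grip')
for k in (20,10,1,-1,-2.5,-4):
    env.servo_line(T+AX*k,q,feed=50);s=st(k);f=np.dot(s['contact_force'],AX);print(round(f,1))
    if k<0 and f>15:break
E
```

```text
at 22.7 pos [568.6 -98.9 127.4] F [0.7 0.1 0.6] w 80.2 gf 0.0 q [ 0.03  0.28  0.13  2.23 -0.79  0.24  2.55]
grip 23.49 pos [568.7 -99.1 127. ] F [ 1.1 -1.9 -0.8] w 33.3 gf 30.0 q [ 0.03  0.28  0.13  2.23 -0.79  0.24  2.55]
20 23.86 pos [574.2 -98.3 117.4] F [ 0.4 -2.7  0.9] w 33.2 gf 30.0 q [ 0.05  0.31  0.1   2.23 -0.82  0.22  2.58]
0.8
10 24.21 pos [579.4 -97.5 108.1] F [ 4.5 -3.6 -5.4] w 33.2 gf 30.0 q [ 0.07  0.33  0.07  2.22 -0.85  0.2   2.61]
-6.6
1 24.54 pos [583.7 -96.8 100.6] F [ 4.4 -4.1 -7.4] w 33.6 gf 30.0 q [ 0.08  0.35  0.06  2.21 -0.89  0.19  2.65]
-8.3
-1 24.79 pos [584.2 -96.7  99.9] F [-3.  -2.6  6. ] w 33.3 gf 30.0 q [ 0.08  0.35  0.06  2.21 -0.9   0.19  2.66]
6.9
-2.5 25.04 pos [584.6 -96.7  99.4] F [-9.6 -2.9 16.3] w 32.8 gf 30.0 q [ 0.08  0.36  0.06  2.21 -0.91  0.19  2.67]
19.1
```

```bash
python3 - <<'E'
from h import *
M=tilt();q=quat(M);T=K+M[:,2]*gd-B0[:,1]*.8
env.grip(80);st('open')
env.servo_line(T+AX*125,q,feed=150)
env.servo_line(T+AX*165-B0[:,1]*61.2,q,feed=150);env.dwell(.2);s=st()
im=env.camera('wrist')[0][:,:,::-1].copy();cv2.imwrite('pics/w9.png',im)
u=wpix([677,-145,49],s['eef_pos'],s['ee_rot']);x,y=(u-22).astype(int);print(x,y)
cv2.imwrite('pics/v9.png',np.hstack([cv2.resize(im[y:y+45,x:x+45],(384,384),interpolation=2),cv2.resize(im[100:300,170:370],(384,384))]))
E
```

```text
open 25.91 pos [585.1 -96.1  97.9] F [-0.4 -0.5  0.1] w 79.7 gf 0.0 q [ 0.08  0.36  0.06  2.21 -0.91  0.19  2.67]
 27.74 pos [ 511.6 -168.2  242.3] F [-0.3 -0.3 -1. ] w 80.4 gf 0.0 q [-0.11  0.03  0.47  2.19 -0.47  0.55  2.38]
229 189
```

View pics/v9.png

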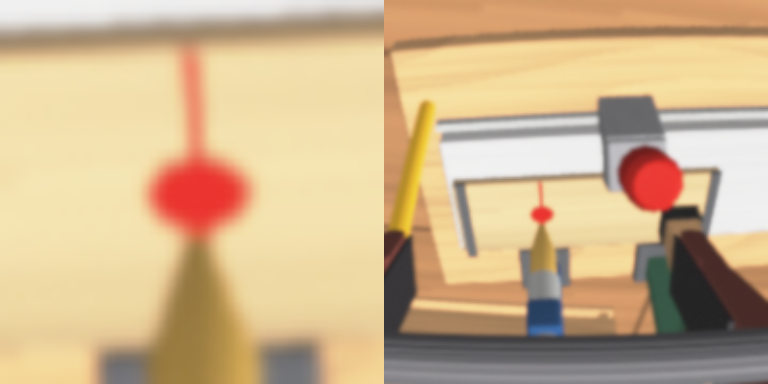

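The spot sits at (198,192) in the left panel with the brass tip at x of about 198, so it is still aligned. The knob is home against its bracket and the gripper is clear.

```bash
python3 -c "
from h import *
print(env.finish_job())"
```

```text
the job is handed in; nothing more can be done
None
```

The job is handed in: I pulled the red knob out, slid the carriage about 41 mm until the red spot was under the brass punch point (within about 0.5 mm by the wrist camera), then pushed the knob fully home; the arm was clear at about 28 s.

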